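# Show a finished connector to the inspection camera

## Task

The grey connector in the assembly jig is finished: throw the red toggle-clamp handle fully back to free it and leave it there, then take the connector out of its nest. Hold it up in the air in front of the tilted inspection camera for the picture: pins towards the lens, centred on the lens axis, 90 mm from the front of the light frame to the connector's mating face, the face square to the lens and the connector's long side in line with the frame's long side (either way round). Finish while holding it there, steady in the gripper alone, without having touched the camera or shifted the tape roll, screwdriver, parts bin or jar.

Things in the scene. Friction and masses are not known exactly. Their poses are not given: they have to be found in the camera images.
- jig: Assembly jig fixed to the bench, left or right of the middle: aluminium base plate 230 x 110 x 12 mm with a blue nest block at its -x end and, behind it, a steel vertical-handle toggle clamp on a grey riser (60 x 50 mm, 75 mm high, at x = 28 mm). Origin: centre of the plate's underside; x runs from the nest towards the clamp, z up.
- nest (a point): Middle of the nest block's top, 36 mm above the bench; axes as the jig's. Block 96 (x) x 64 mm; its pocket is 65 x 37 mm and 14 mm deep, so the connector's insert has 1.5 mm of play on each side. 65 mm from the jig's middle.
- clamp_tip (a point): Tip of the clamp's steel hold-down arm, 85 mm from its pivot (jig x = 20, z = 105 mm). Clamped, the arm is level and its rubber-capped spindle, 24 mm long, stands right over the middle of the connector's top; thrown back, the arm stands upright over its pivot (tip 190 mm above the bench), the spindle pointing towards the nest side but clear of it.
- clamp_handle (a joint): Angle of the clamp handle (rad): 0 = handle upright, clamped; 1.15 = thrown fully back to its stop, away from the nest (top moving to the jig's +x). It turns the arm up with it, 1.5 times as far. It needs about 3 N at the red grip and stays where it is left.
- handle_pivot (a point): Pivot of the clamp handle, on the jig at x = 34 mm, z = 105 mm; axes as the jig's. The handle turns about y.
- handle_grip (a point): Point on the centre line of the clamp handle, 90 mm from its pivot; moves with the handle. z runs along the handle towards its end. The red round grip is 18 mm thick and ends 20 mm beyond this point.
- connector: Grey multi-pole connector, 0.11 to 0.22 kg. Origin: centre of its mating face (underside, brass pins); x along its long side, z up to the hood. Black insert 62 x 34 mm, z 0-12 mm, in the nest's pocket; collar 73 x 43 mm, z 12-24, on the nest's top; hood 66 x 37 mm, z 24-56 (grip here). Round gland 26 mm thick at its -x end, z = 40, to 56 mm from the middle. In the nest its axes are the jig's.
- hood_top (a point): Middle of the connector's flat top, 56 mm above the mating face.
- camera: Inspection camera stand, fixed to the bench on the other side from the jig: dark base plate 120 x 100 x 10 mm and a grey yoke, 94 mm high, carrying the camera head. Origin: centre of the base's underside, z up. The head tilts about the yoke's pivot 80 mm above the bench, its lens looking up and leaning to the stand's -x, roughly towards the robot.
- camera_head (a joint): Tilt of the camera head (rad): 0 = looking straight up, growing as the lens leans to the stand's -x. Set between 0.15 and 0.4, stiff; not to be moved.
- focus (a point): Point in the air where the centre of the mating face belongs: on the lens axis, 90 mm in front of the aluminium light frame with two white light bars (100 x 66 mm, its front 55 mm from the head's pivot). Axes of the head: z along the lens axis away from the lens, x along the frame's long side, y along the head's pivot (level).
- tape: Bystander: yellow roll of tape lying flat, 84 mm outside, 24 mm high; origin under its centre.
- screwdriver: Bystander: screwdriver with a red handle lying on the bench, 190 mm long, under 35 mm high; along its x.
- bin: Bystander: open blue parts bin 150 x 100 x 65 mm with brass pins; origin under its centre.
- jar: Bystander: clear jar with a red lid, 60 mm thick, 85 mm high, standing on the bench; origin under its centre.
There are look-alikes about, which are no part of the job. There is more than one size of the camera; the job needs the smaller.

How it is judged:
On the way, in this order (a step that is already met when the one before it is completed fails the run):
1. the clamp handle is thrown back, the hold-down arm up (value of joint clamp_handle above 1 rad), for 0.2 s.
2. the connector is lifted clear of the nest in the gripper (z of connector in the frame of jig above 0.06 m and contact force between the fingers and connector above 0.5 N), for 0.1 s.
At the end, for the whole second after the job is handed in: Connector still in the gripper, touching nothing else, over 150 mm up; face towards the lens, its centre within 10 mm of the focus on each camera axis; square to the lens within 8 degrees, long side along the frame's within 10 degrees, either way round; clamp handle still back (over 1.0 rad) (x of connector in the frame of focus between -0.01 and 0.01 m and y of connector in the frame of focus between -0.01 and 0.01 m and z of connector in the frame of focus between -0.01 and 0.01 m and z of hood_top in the frame of focus above 0.04 m and angle between the z axis of connector and the z axis of focus, either way round below 0.14 rad and angle between the x axis of connector and the x axis of focus, either way round below 0.17 rad and height (world z) of connector above 0.15 m and contact force between the fingers and connector above 1 N and contact force between connector and camera below 0.2 N and contact force between connector and jig below 0.2 N and linear speed of connector below 0.02 m/s and angular speed of connector below 0.15 rad/s and value of joint clamp_handle above 1 rad); the arm keeps its last pose, push and grip.
It fails at once if the camera is touched with more than 1 N (contact force between any of the arm, the fingers, connector and camera above 1 N).
It fails at once if the tape roll, screwdriver, parts bin or jar is shifted by more than 20 mm (distance of any of tape, screwdriver, bin, jar from where it was at the start of the episode above 0.02 m).
It also fails if it takes over 54 s, if anything falls off the work surface, if the arm or the gripper's body presses on something with over 40 N, if the wrist force passes 120 N, or if a joint passes its speed limit or range.

## Robot

A 6-joint arm with a two-finger parallel gripper is mounted at the origin on the work surface. World frame = base frame: x ahead of the robot, y to its left, z up, the work surface at z = 0. Lengths are in m, angles in rad, forces in N, time in s.
With the tool pointing down it reaches from about 0.375 to 0.975 m from the base axis. Payload 3.8 kg.
Tool frame: the origin (TCP) lies midway between the tips of the shut fingers; the grasp point (between the pads) lies 19 mm behind it; z points along the fingers, y is the line along which they close (so a half turn about z gives the same grasp; the last joint's range is limited). The gripper opens to 88 mm and grips with 3 to 60 N. Pads are 18 mm wide; open, the fingers measure 123 mm over their backs; the gripper's body (75 mm by 187 mm) begins 45 mm behind the grasp point.
Start: joints at [-1.206, 0.264, 1.604, -0, 1.274, -0.037], TCP at [0.264, -0.621, 0.239] pointing down, gripper open.
Joint ranges: [-2.63, 2.63], [-0.94, 2.18], [0.31, 2.57], [-1.31, 4.45], [0, 2.66], [-2.55, 2.55]. Speed limits (rad/s): [2.57, 2.57, 3.14, 3.14, 3.14, 3.14].

## Interface

Orientations are given as a rotation vector (axis times angle).
In Python, from cell import manip, inverse_kinematics, cams, order gives the robot as it stands. Calls block until the motion is done:
- manip.move_pose(position, orientation): joint-space move of the TCP to a pose.
- manip.move_linear(position, rate=0.15, rot=None): straight line of the TCP; rot=None keeps the orientation; rate is the mean speed in m/s.
- manip.set_joints(angles): joint-space move.
- manip.set_gripper(opening, force=None): finger opening in m; force is the grip in N (None keeps the last); returns when the fingers have stopped.
- manip.dwell(seconds).
- inverse_kinematics(position, orientation): joint angles nearest the present ones, or None.
- manip.state(): the state.
- cams.capture(name): name is "side" or "top"; returns a dict with "image" (384x512x3 uint8, blue, green, red), "z_map" (384x512 float32, m along the optical axis (not along the pixel's ray), 0 where there is no reading), "intrinsics" (3x3 intrinsics, pixels), "position" and "orientation" of the camera in the world. Camera axes: x right, y down, z forward; pixel columns grow to the right and rows downward; lengths in m; the calibration is good to about 2 mm. A picture is of the moment at which its call begins.
A pose or a line that the arm cannot do raises manip.IKError and nothing moves.
- order.close_job(): hands the job in; it is judged then, once.
The state is a dict: "clock": time; "joint_pos": joint angles; "joint_velocities": joint speeds; "tau": joint torques, N m; "tool_pos": TCP position; "tcp_rot": TCP orientation; "contact_force": force on the tool from outside, world axes, zero at the start; "moment": the same for the moment, N m; "gripper_width": finger opening in m; "grasp_force": force on a finger pad.
Only numpy, scipy, OpenCV 4.12 (cv2) and the standard library are available. Lean on these libraries where they do the work, as an engineer would, in place of code of your own. Each camera call takes 0.05 s, during which the arm holds its last target. There are 200 camera calls.

## Working session

There is one attempt and no reset: what is moved stays moved. The work goes in short steps, each a Python script; the robot and the scene stay as the last script left them, time stands still between calls to the robot, and variables do not carry over. Pictures are saved under pics/ and viewed, at most 10 in all, crops included, and the job is handed in when it is done.

```bash
ls; mkdir -p pics; python3 - <<'E'
from cell import manip,cams
import cv2,numpy as np
for n in ("side","top"):
    c=cams.capture(n); np.savez(f"{n}0.npz",**c); cv2.imwrite(f"pics/{n}0.png",cv2.resize(c["image"],(800,600),interpolation=cv2.INTER_CUBIC))
    print(n,c["intrinsics"].tolist(),c["position"],c["orientation"],(c["z_map"]>0).mean())
print(manip.state())
E
```

```text
pics
side [[373.5874398532773, 0.0, 258.1557718023038], [0.0, 373.5874398532773, 202.67304980452047], [0.0, 0.0, 1.0]] [0.47624574 0.77251893 0.64175951] [-0.04595483  2.72668701 -1.48529433] 0.99609375
top [[385.5529432343207, 0.0, 257.4125270108851], [0.0, 385.5529432343207, 190.2770685327185], [0.0, 0.0, 1.0]] [0.34763033 0.0034938  1.44404963] [-2.16228439  2.16626731 -0.12411621] 0.9960530598958334
{'clock': 0.1, 'joint_pos': array([-1.20586446e+00,  2.64649861e-01,  1.60522196e+00, -1.32306569e-05,
        1.27374371e+00, -3.69444735e-02]), 'joint_velocities': array([-7.58009200e-04, -1.57162458e-03, -3.51108644e-03,  6.42232876e-05,
        1.91196548e-04, -1.52657077e-03]), 'tau': array([-1.37197403e-04, -5.03619790e+01, -3.58070183e+01,  7.30950502e-02,
        2.33547430e-02, -7.40396058e-05]), 'tool_pos': array([ 0.26375782, -0.62062783,  0.23753973]), 'tcp_rot': array([-3.07642823e+00, -6.26634492e-01,  5.38020787e-04]), 'contact_force': array([ 0.43829031,  0.1471081 , -0.29999382]), 'moment': array([ 0.0355583 ,  0.0371518 , -0.02469916]), 'grasp_force': 0.0, 'gripper_width': 0.08810138958744361}
```

View pics/side0.png

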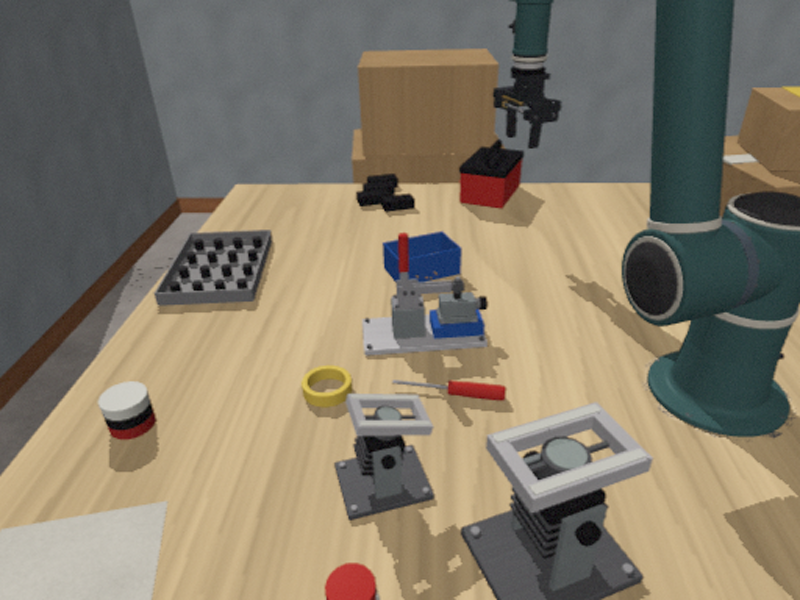

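View pics/top0.png

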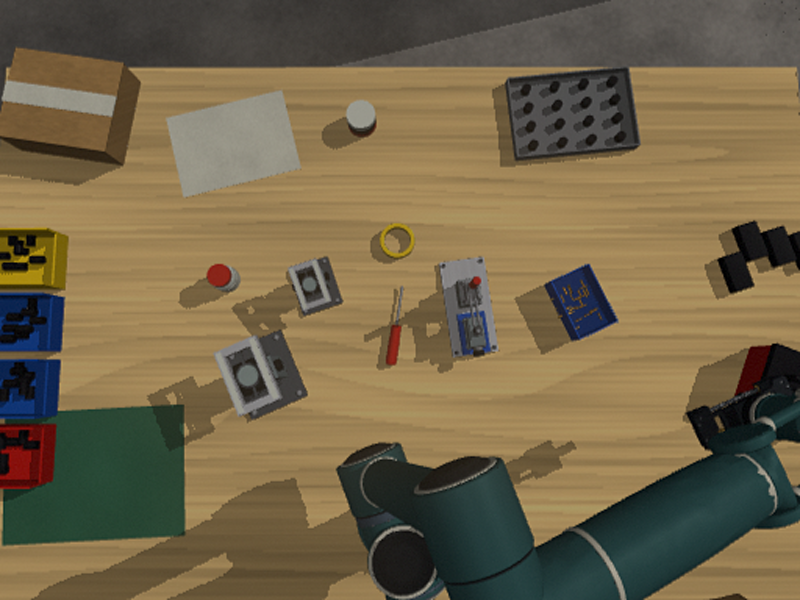

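The side view shows the jig at (425,320) with its red handle at (403,255) and the connector at (458,305). The small camera's frame is at (390,413). The top view shows the jig at (468,308), the small camera at (315,285), the larger camera at (262,373), the tape at (397,240), the screwdriver at (395,330), the bin at (582,302) and the jar at (222,278).

Look-alikes:
- **Camera:** the larger one is at top (262,373); I choose the smaller at (315,285).
- **Red handle:** the screwdriver is at top (393,345) and the jar lid at (220,275); I choose the upright grip at (475,283).
- **Jar:** the white-lidded one is at (361,118); it's only a bystander look-alike.

Next I measure from the depth in both views.

```bash
cat > h.py <<'E'
import numpy as np,cv2
from scipy.spatial.transform import Rotation as R
def cloud(c):
    z=c["z_map"];v,u=np.mgrid[:384,:512];K=c["intrinsics"]
    p=np.stack([(u-K[0,2])/K[0,0]*z,(v-K[1,2])/K[1,1]*z,z],-1)
    return p@R.from_rotvec(c["orientation"]).as_matrix().T+c["position"]
E
python3 - <<'E'
from h import *
np.set_printoptions(precision=4,suppress=True)
C={}
for n in("side","top"):
    c=np.load(n+"0.npz"); P=cloud(c); hsv=cv2.cvtColor(c["image"],cv2.COLOR_BGR2HSV); C[n]=(P,hsv,c["image"])
def box(n,u0,u1,v0,v1):  # 800x600 px
    s=np.s_[int(v0*.64):int(v1*.64),int(u0*.64):int(u1*.64)]
    P,h,i=C[n]; return P[s].reshape(-1,3),h[s].reshape(-1,3).astype(int)
def rect(p): return cv2.minAreaRect((p[:,:2]*1000).astype(np.float32))
B={"top":{"cam":(283,350,250,322),"jig":(432,502,250,364)},"side":{"cam":(325,440,385,522),"jig":(355,492,228,358)}}
for n in B:
    p,h=box(n,*B[n]["cam"])
    print(n,"bench z",np.median(p[np.abs(p[:,2])<.006,2]))
    m=(p[:,2]>.006)&(p[:,2]<.016)&(h[:,2]<110); print(" base",rect(p[m]),np.median(p[m,2]),m.sum())
    m=(p[:,2]>.105)&(h[:,2]>120)&(h[:,1]<60); q=p[m]
    for _ in range(4):
        c=q.mean(0);w=np.linalg.svd(q-c)[2];nrm=w[2]*np.sign(w[2,2]);d=(q-c)@nrm;q=q[np.abs(d-np.median(d))<.004]
    print(" frame",len(q),m.sum(),"c",c,"n",nrm,"tilt",np.arccos(nrm[2]),"az",np.degrees(np.arctan2(nrm[1],nrm[0])),"z",q[:,2].min(),q[:,2].max())
    e=w[0]; r=np.stack([(q-c)@w[0],(q-c)@w[1]],1); rr=rect(r); print("  size",rr); 
    bp=cv2.boxPoints(rr)/1000; a=bp[1]-bp[0]; b=bp[2]-bp[1]; L=a if np.linalg.norm(a)>np.linalg.norm(b) else b; L=L/np.linalg.norm(L)
    ctr=c+rr[0][0]/1000*w[0]+rr[0][1]/1000*w[1]; print("  ctr",ctr,"long",L[0]*w[0]+L[1]*w[1])
    p,h=box(n,*B[n]["jig"])
    m=(p[:,2]>.006)&(p[:,2]<.018); print(" plate",rect(p[m]),np.median(p[m,2]))
    m=(h[:,0]>100)&(h[:,0]<130)&(h[:,1]>150)&(p[:,2]>.03)&(p[:,2]<.042);print(" nest",rect(p[m]),np.median(p[m,2]),m.sum())
    m=((h[:,0]<8)|(h[:,0]>172))&(h[:,1]>150)&(p[:,2]>.1); q=p[m]; print(" grip",q.mean(0),q.min(0),q.max(0),m.sum())
    m=(p[:,2]>.071)&(p[:,2]<.086)&(h[:,1]<60); print(" hoodtop?",rect(p[m]),np.median(p[m,2]),m.sum())
# crop for check
a=C["side"][2][140:235,220:320]; b=C["side"][2][245:335,205:290]
cv2.imwrite("pics/crop.png",np.hstack([cv2.resize(a,(400,380)),cv2.resize(b,(380,380))]))
E
```

```text
top bench z -0.0006359213649790307
 base ((534.6826171875, 222.28050231933594), (119.9284896850586, 124.95478820800781), 18.603654861450195) 0.009277237471417843 266
 frame 208 254 c [0.53   0.2074 0.1328] n [-0.2514 -0.0695  0.9654] tilt 0.26384222680548286 az -164.54034567115386 z 0.11591270427889322 0.14696061398997196
  size ((3.439899444580078, -1.1548919677734375), (64.83585357666016, 97.732177734375), 80.41981506347656)
  ctr [0.5265 0.2068 0.1319] long [-0.912  -0.3171 -0.2603]
 plate ((489.972412109375, -150.58544921875), (159.6270751953125, 258.2198486328125), 86.24317932128906) 0.011012809954867864
 nest ((425.2590026855469, -165.15220642089844), (92.00064086914062, 61.081172943115234), 8.509220123291016) 0.03474312346293906 64
 grip [ 0.5219 -0.1502  0.2092] [ 0.5147 -0.1593  0.1809] [ 0.53   -0.1431  0.2179] 26
 hoodtop? ((459.872802734375, -160.42007446289062), (172.76669311523438, 49.7041015625), 7.80228853225708) 0.07755270937829328 271
side bench z 0.0002835883479557766
 base ((566.7181396484375, 140.68649291992188), (117.10176086425781, 250.0671844482422), 19.447242736816406) 0.010092860792682068 1254
 frame 163 1063 c [0.525  0.2116 0.1285] n [-0.1747 -0.4798  0.8598] tilt 0.5359400110344581 az -110.00288462512385 z 0.11041936889480686 0.14743080895125393
  size ((-2.887470245361328, 3.4312896728515625), (108.05905151367188, 37.9495735168457), 1.1651942729949951)
  ctr [0.5284 0.2088 0.1276] long [-0.9657 -0.087  -0.2448]
 plate ((510.3316345214844, -293.23583984375), (228.60728454589844, 390.29736328125), 7.994683742523193) 0.012300653779420134
 nest ((454.56396484375, -302.66058349609375), (150.7639923095703, 361.4830627441406), 21.205617904663086) 0.035888464978437895 355
 grip [ 0.525  -0.14    0.1873] [ 0.4762 -0.155   0.1458] [0.5334 0.7725 0.6418] 132
 hoodtop? ((462.4718933105469, -161.81288146972656), (173.74148559570312, 49.75449752807617), 10.878725051879883) 0.07927840021167121 364
```

View pics/crop.png

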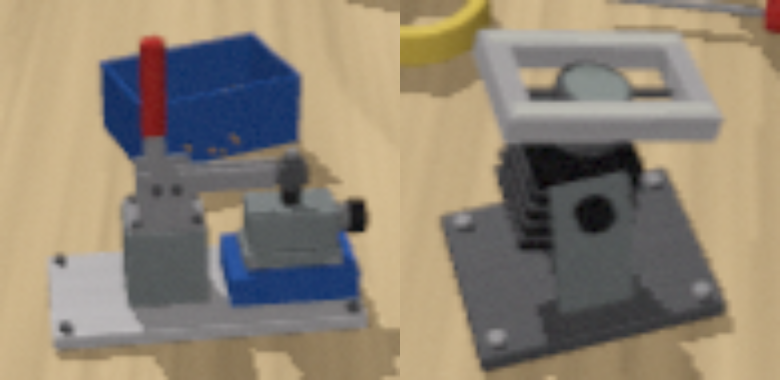

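The crop confirms the choice: the clamp with its upright red grip, the arm level over the grey connector in the blue nest, and the smaller camera with a level pivot. The small camera's measured frame is about 98 x 65 mm, which matches. Next I refine the poses from both views.

```bash
python3 - <<'E'
from h import *
np.set_printoptions(precision=4,suppress=True)
D={}
for n in("side","top"):
    c=np.load(n+"0.npz"); D[n]=(cloud(c).reshape(-1,3),cv2.cvtColor(c["image"],cv2.COLOR_BGR2HSV).reshape(-1,3).astype(int))
def sel(n,x0,x1,y0,y1,z0,z1,f=None):
    p,h=D[n]; m=(p[:,0]>x0)&(p[:,0]<x1)&(p[:,1]>y0)&(p[:,1]<y1)&(p[:,2]>z0)&(p[:,2]<z1)
    if f: m&=f(h)
    return p[m]
def fit(q,name):
    if len(q)<15: print(name,len(q));return
    (c,s,a)=cv2.minAreaRect((q[:,:2]*1000).astype(np.float32)); print(name,len(q),np.array(c),np.array(s),round(a,1),"medz",round(np.median(q[:,2])*1000,1),"mean",q.mean(0)*1000)
both=lambda *a,**k:np.vstack([sel(n,*a,**k) for n in D])
blue=lambda h:(h[:,0]>100)&(h[:,0]<130)&(h[:,1]>150)
red=lambda h:((h[:,0]<8)|(h[:,0]>172))&(h[:,1]>150)
grey=lambda h:(h[:,1]<70)
dark=lambda h:(h[:,2]<110)&(h[:,1]<90)
for n in D:
    print(n)
    g=lambda *a,**k: sel(n,*a,**k)
    fit(g(.36,.63,-.25,-.08,.008,.016,grey),"plate")
    fit(g(.36,.5,-.22,-.11,.032,.039,blue),"nest")
    fit(g(.36,.475,-.21,-.12,.073,.083,grey),"hood")
    fit(g(.36,.475,-.21,-.12,.042,.052,grey),"collar")
    fit(g(.45,.56,-.2,-.1,.07,.08,grey),"riser")
    for z in(.15,.17,.19,.21): fit(g(.48,.57,-.2,-.1,z-.008,z+.008,red),"grip%g"%z)
    q=g(.45,.62,.14,.29,.006,.014,dark); fit(q,"base")
    q=g(.44,.62,.13,.29,.106,.16,lambda h:(h[:,2]>110)&(h[:,1]<60)); fit(q,"frame all")
b=both(.36,.63,-.25,-.08,.008,.016,grey); fit(b,"plate both")
b=both(.44,.63,.13,.30,.006,.014,dark); fit(b,"base both")
E
```

```text
side
plate 836 [ 491.7173 -156.7263] [228.8707 112.4552] 8.8 medz 12.2 mean [ 520.0634 -132.2046   12.1386]
nest 130 [ 427.9857 -161.6236] [91.9999 61.3297] 5.3 medz 35.9 mean [ 432.4869 -146.8579   35.6682]
hood 187 [ 418.9847 -163.9005] [81.1041 38.6623] 5.6 medz 79.6 mean [ 423.6263 -161.0327   78.8327]
collar 93 [ 431.06   -151.2654] [35.9393 74.5501] 75.2 medz 47.3 mean [ 431.396  -149.368    47.0437]
riser 141 [ 497.6219 -154.8564] [103.2068  48.8024] 15.6 medz 77.3 mean [ 507.4767 -142.7899   76.4129]
grip0.15 19 [ 526.5093 -146.848 ] [ 6.9588 14.1192] 62.4 medz 151.7 mean [ 525.0686 -146.3564  151.6118]
grip0.17 25 [ 525.0239 -145.8769] [ 6.0181 12.7928] 71.0 medz 168.0 mean [ 524.8918 -146.0054  168.8269]
grip0.19 30 [ 527.1288 -147.4261] [ 7.269  17.0155] 64.7 medz 190.8 mean [ 525.9321 -147.2166  190.078 ]
grip0.21 31 [ 526.0004 -147.9891] [11.9032 13.2337] 43.1 medz 210.0 mean [ 525.2797 -147.8663  209.983 ]
base 1243 [541.5549 211.3352] [117.3646  99.195 ] 19.0 medz 10.1 mean [542.3747 224.709   10.063 ]
frame all 1124 [529.4661 205.8514] [99.1255 68.6855] 19.9 medz 128.
[... 394 characters left out ...]
.2 medz 46.6 mean [ 416.0559 -150.111    46.9382]
riser 107 [ 498.0478 -155.1892] [95.7034 49.7041] 7.8 medz 76.4 mean [ 508.1966 -148.7456   76.02  ]
grip0.15 0
grip0.17 0
grip0.19 2
grip0.21 23 [ 522.0053 -151.1192] [13.8212 13.9988] 45.1 medz 212.1 mean [ 522.1191 -150.8893  212.1817]
base 236 [540.0148 210.0716] [118.2321  98.3813] 18.1 medz 9.2 mean [530.9878 190.0004   9.3111]
frame all 296 [527.2913 206.2291] [98.4966 66.74  ] 20.6 medz 132.3 mean [526.9747 206.8217 131.7805]
plate both 1593 [ 490.0186 -156.8887] [231.7927 112.7955] 8.5 medz 11.9 mean [ 515.0582 -141.2511   11.8112]
base both 1479 [540.3214 210.7479] [120.0795  99.5048] 19.0 medz 10.0 mean [540.5577 219.1707   9.943 ]
```

Both views agree to within about 2 mm:
- **Jig:** centre (490, -157) mm, yaw 8.3°. Plate 12, nest 36 and hood top 79 mm high, as they should be.
- **Camera:** base (540.5, 210.7) mm, yaw 18.8°, tilt about 0.262. The predicted frame centre (527, 206) matches the measured one.

Now I throw the clamp, watching the force.

```bash
cat >> h.py <<'E'
JY=np.radians(8.3); JC=np.array([.490,-.1567,0]); JR=R.from_euler('z',JY).as_matrix()
CY=np.radians(18.8); T=.262
n_=np.array([-np.sin(T)*np.cos(CY),-np.sin(T)*np.sin(CY),np.cos(T)])
PIV=np.array([.5405,.2107,.080]); FOC=PIV+.145*n_
cy=np.array([-np.sin(CY),np.cos(CY),0]); CR=np.stack([np.cross(cy,n_),cy,n_],1)
def jig(x,y,z): return JC+JR@np.array([x,y,z])
def toolrot(F,flip=False):  # tool z = -F.z, tool y = -F.y, x=+F.x (or the half turn)
    s=-1 if flip else 1
    return R.from_matrix(np.stack([s*F[:,0],-s*F[:,1],-F[:,2]],1)).as_rotvec()
E
cat > throw.py <<'E'
from h import *
from cell import manip,inverse_kinematics,cams
np.set_printoptions(precision=3,suppress=True)
rv=toolrot(JR)
for f in(False,True):
    for nm,p,F in(("jig",jig(-65,0,52)*0+jig(-.065,0,.052),JR),("foc",FOC+.028*n_,CR)): print(f,nm,p,inverse_kinematics(p,toolrot(F,f)))
manip.set_gripper(0.0)
def tip(th,r=.080,off=.009,fw=.009):
    return jig(.034+r*np.sin(th)-off*np.cos(th)-fw,0,.105+r*np.cos(th)+off*np.sin(th))
manip.move_pose(jig(-.005,0,.30),rv)
manip.move_linear(jig(-.005,0,.185),rate=.15)
print(manip.state()["contact_force"])
for th in np.linspace(0,1.12,9):
    manip.move_linear(tip(th),rate=.08); s=manip.state(); print(round(th,2),s["clock"],s["contact_force"],s["tool_pos"]-tip(th))
    if np.linalg.norm(s["contact_force"])>30: break
for n in("side","top"):
    c=cams.capture(n); np.savez(n+"1.npz",**c)
    u,v=(205,120) if n=="side" else (250,140)
    cv2.imwrite(f"pics/{n}1.png",cv2.resize(c["image"][v:v+120,u:u+130],(390,360))); 
a=[cv2.imread(f"pics/{n}1.png") for n in("side","top")]; cv2.imwrite("pics/thrown.png",np.hstack(a))
E
python3 throw.py
```

```text
False jig [ 0.426 -0.166  0.052] [-0.427  0.055  2.227  0.     0.859  0.999]
False foc [0.498 0.196 0.247] [ 0.329 -0.177  2.069 -0.     0.988  1.572]
True jig [ 0.426 -0.166  0.052] [-0.427  0.055  2.227  0.     0.859 -2.142]
True foc [0.498 0.196 0.247] [ 0.329 -0.177  2.069 -0.     0.988 -1.57 ]
[-0.269  0.514 -0.478]
0.0 4.6083 [ 0.211  1.09  -0.182] [0.001 0.    0.   ]
0.14 4.9 [-0.546  0.141 -0.776] [ 0.  0. -0.]
0.28 5.1917 [-0.704  1.283 -0.266] [ 0.  0. -0.]
0.42 5.4833 [-0.027 -0.441  0.253] [0.001 0.    0.   ]
0.56 5.775 [-0.492 -0.081 -0.418] [ 0.001  0.    -0.   ]
0.7 6.0667 [ 0.339 -0.234  0.215] [ 0.001  0.    -0.   ]
0.84 6.3583 [-0.272 -0.623 -0.691] [ 0.  0. -0.]
0.98 6.65 [-0.516  0.58  -0.554] [ 0.     0.    -0.001]
1.12 6.9417 [-0.283  0.147 -0.049] [ 0.     0.    -0.001]
```

View pics/thrown.png

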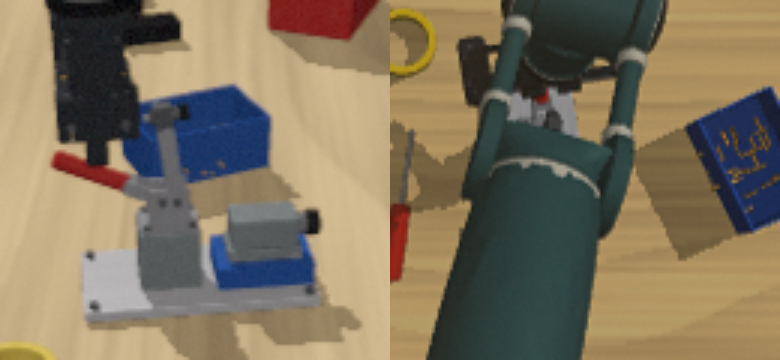

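The handle is thrown back: the grip lies low at (90,170) and the arm stands upright at (170,150). The connector is still in its nest at (265,225). Next I retreat, check the handle angle by depth, then grasp and lift.

```bash
cat > lift.py <<'E'
from h import *
from cell import manip,inverse_kinematics,cams
np.set_printoptions(precision=3,suppress=True)
rv=toolrot(JR)
p=manip.state()["tool_pos"]; manip.move_linear(p+JR@np.array([.01,0,.13]),rate=.2)
manip.set_gripper(.085)
manip.move_pose(jig(-.067,0,.27),rv)
c=cams.capture("side"); P=cloud(c).reshape(-1,3); h=cv2.cvtColor(c["image"],cv2.COLOR_BGR2HSV).reshape(-1,3).astype(int)
Q=(P-JC)@JR
m=((h[:,0]<8)|(h[:,0]>172))&(h[:,1]>150)&(Q[:,0]>.04)&(Q[:,0]<.17)&(np.abs(Q[:,1])<.04)&(Q[:,2]>.1)
q=Q[m][:,[0,2]]; d=np.linalg.svd(q-q.mean(0))[2][0]; th=np.arctan2(abs(d[0]),abs(d[1])); print("handle angle",th,m.sum(),q.mean(0))
print("from pivot",np.arctan2(q.mean(0)[0]-.034,q.mean(0)[1]-.105))
H=Q[(np.abs(Q[:,0]+.065)<.06)&(np.abs(Q[:,1])<.04)&(Q[:,2]>.07)&(Q[:,2]<.085)&(h[:,1]<70)]
print("hood top",np.percentile(H,[2,98],axis=0),len(H))
assert th>1.02
manip.move_linear(jig(-.067,0,.10),rate=.2); print(manip.state()["contact_force"])
manip.move_linear(jig(-.067,0,.054),rate=.06); print(manip.state()["contact_force"])
manip.set_gripper(.02,force=45); s=manip.state(); print(s["gripper_width"],s["grasp_force"],s["contact_force"])
assert abs(s["gripper_width"]-.037)<.004
manip.move_linear(jig(-.067,0,.12),rate=.08); manip.move_linear(jig(-.075,0,.30),rate=.15)
s=manip.state(); print(s["clock"],s["gripper_width"],s["grasp_force"],s["contact_force"])
c=cams.capture("side"); np.savez("side2.npz",**c); cv2.imwrite("pics/lift.png",cv2.resize(c["image"][60:240,180:400],(733,600)))
E
python3 lift.py
```

```text
handle angle 1.1430062782902595 140 [0.103 0.14 ]
from pivot 1.1046941769520755
hood top [[-0.112 -0.016  0.07 ]
 [-0.032  0.019  0.082]] 239
[-0.342  0.243  0.642]
[0.03  0.66  0.725]
0.03650645866373583 44.99206446111202 [-0.429 -0.784  0.951]
14.925 0.03686667598007515 44.99320177361369 [-0.799 -0.2   -2.071]
```

```bash
cat > place.py <<'E'
from h import *
from cell import manip,inverse_kinematics,cams
np.set_printoptions(precision=4,suppress=True)
rv=toolrot(CR); tgt=FOC+.030*n_-.002*CR[:,0]
print(inverse_kinematics(tgt,rv),FOC)
manip.move_pose(tgt+.07*n_,rv); manip.move_linear(tgt,rate=.1); manip.dwell(.3)
s=manip.state(); print(s["clock"],s["gripper_width"],s["grasp_force"],s["tool_pos"]-tgt,s["joint_velocities"])
ims=[]
for n,(u,v) in {"side":(180,130),"top":(130,110)}.items():
    c=cams.capture(n); np.savez(n+"3.npz",**c)
    k=c["image"][v:v+200,u:u+190] ; ims.append(cv2.resize(k,(399,420)))
    h=cv2.cvtColor(c["image"],cv2.COLOR_BGR2HSV).reshape(-1,3).astype(int); F=(cloud(c).reshape(-1,3)-FOC)@CR
    m=(np.abs(F[:,0])<.065)&(np.abs(F[:,1])<.04)&(np.abs(F[:,2]-.015)<.035)
    q=F[m]; print(n,len(q)); 
    if len(q)<50: continue
    print(" all",np.percentile(q,[1,99],axis=0))
    for a,b,l in((-.004,.01,"insert"),(.013,.022,"collar"),(.027,.045,"hood")):
        w=q[(q[:,2]>a)&(q[:,2]<b)]; 
        if len(w)>8: print(l,len(w),np.percentile(w,[3,50,97],axis=0).tolist())
    fr=F[(F[:,2]<-.08)&(F[:,2]>-.1)&(np.abs(F[:,0])<.06)&(np.abs(F[:,1])<.045)]
    if len(fr)>8: print(" frame",np.percentile(fr,[2,50,98],axis=0).tolist())
cv2.imwrite("pics/held.png",np.hstack(ims))
E
python3 place.py
```

```text
[ 0.329  -0.1832  2.0714 -0.0003  0.9914  1.5718] [0.5049 0.1986 0.2201]
17.475 0.03647925899187267 44.993124548345804 [0.0003 0.0001 0.0008] [-0.0002  0.0015  0.0036  0.0002 -0.0019  0.0007]
side 939
 all [[-0.0521 -0.0164  0.0015]
 [ 0.0375  0.0328  0.0495]]
insert 142 [[-0.0275647285483, -0.004450426981776622, 0.00090544154274473], [0.004753683876660793, 0.01596601677405972, 0.005062978851999579], [0.031981790864211795, 0.017734977651175113, 0.009523867449914297]]
collar 165 [[-0.029896834633829684, -0.013370407337125153, 0.013706584231008167], [0.012010223785247279, 0.020363541495564404, 0.017947010843423886], [0.03747938681555421, 0.023755104211377814, 0.021555775735330726]]
hood 348 [[-0.050987055426083186, -0.010005177905643783, 0.02788888398750236], [0.009021412745751028, 0.017287055295469138, 0.03749934774157122], [0.03419455317913618, 0.032257729981537635, 0.04450602091398654]]
 frame [[-0.048602917968774445, -0.033649187315728364, -0.09956174026996917], [0.0022256061001026074, 0.0012891251569081131, -0.09165986020342384], [0.04955246497238995, 0.03198159944696884, -0.0886907120431225]]
top 35
```

View pics/held.png

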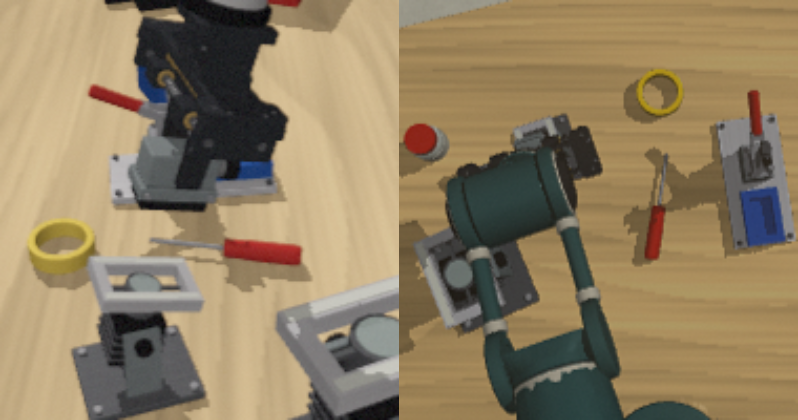

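The left half shows the connector held above the small frame, its collar parallel to the frame, touching nothing. The right half shows the nest empty and the handle back. By depth the connector sits within about 1–2 mm of the focus. One last check of its pitch and yaw from the saved cloud, then I hand in.

```bash
python3 - <<'E'
from h import *
from cell import manip,order
c=np.load("side3.npz"); F=(cloud(c).reshape(-1,3)-FOC)@CR
q=F[(np.abs(F[:,0])<.028)&(np.abs(F[:,1]-.017)<.004)&(F[:,2]>-.01)&(F[:,2]<.011)]
b=[(x,np.sort(q[np.abs(q[:,0]-x)<.004,2])[:2].mean()) for x in np.arange(-.024,.025,.008)]
b=np.array(b); pitch=np.polyfit(b[:,0],b[:,1],1)[0]; yaw=np.polyfit(q[:,0],q[:,1],1)[0]
print(b.round(4).tolist(),pitch,yaw)
s=manip.state(); print(s["clock"],s["grasp_force"],s["gripper_width"])
if abs(pitch)<.08 and abs(yaw)<.08: print(order.close_job())
E
```

```text
[[-0.024, 0.0013], [-0.016, 0.0001], [-0.008, 0.0024], [0.0, 0.0025], [0.008, 0.0025], [0.016, 0.0005], [0.024, 0.0018]] 0.010114032229763698 0.0016553900436355308
17.575 44.99316114932299 0.0365967366567797
the job is handed in; nothing more can be done
None
```

The job is handed in at 17.6 s with the clamp handle thrown back to about 1.1 rad and the connector held steady in the gripper, within about 2 mm of the focus and 1° of square by my own depth measurements; the judge's result was not shown.

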